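Hook the drip tray out from under the bar riser

TASK

The riser's steel drip tray has been pushed right back under its ledge. Take the red-handled pull hook from its forked rest, reach it in under the ledge, find the tray's hidden brass pull eye by feel, and gently draw the tray out to its stop with the hook, not with the fingers. Then lay the hook back in both forks of its rest and leave the other things on the counter where they are.

Things in the scene. Friction and masses are not known exactly. Their poses are not given: they have to be found in the camera images.
- riser: Fixed wooden riser, 240 deep (x) x 320 wide (y) x 110 high. Origin: centre of its underside; front faces its -x, towards the robot; z up. Top board 18 thick, underside 92 above the counter. Side walls (inner faces y = +-142) reach the front lip at x = -120, so the bay below opens only at the front. More than 25 N on riser, tray or eye is too rough.
- lip (a point): Middle of the lower front edge of the riser's ledge: 92 above the counter, riser x = -120, y = 0; axes as the riser. Hook in under here.
- tray_front (a point): On the front of the steel tray, y middle, 30 above the counter; riser x = -50 minus the tray joint; axes as the riser. The front is a flat plate, z 8 to 86, y +-138 mm. A brass pull eye is clamped on a rail along y on it, hidden under the ledge and NOT measured: its middle is anywhere from y = -80 to +80 mm. It holds firm against sideways pushes (over 35 N): feel for it.
- eye_track (a point): Line of the eye: the level line along y, 30 above the counter and 42 in front of tray_front, on which the eye's crossbar lies; this point at y = 0. Eye: a level U of 7 mm bar; crossbar on this line, side prongs at 13 mm either side of its middle (centre lines) run back to a block 38 wide, 22 high, 10 thick on the tray. Free space inside the U: 19 (y) x 28 (x).
- tray (a joint): How far the drip tray is out, m: 0 fully in, 0.075 at its stop; grows as the tray moves to the riser's -x. Starts 0 to 0.012. About 3 N of friction plus slight damping; it stays where it is left.
- hook: Pull hook, 0.13 to 0.2 kg, lying level in its rest, x along the rod to the hook end, z up. Origin: middle of the red handle, on the rod axis. Handle 100 (x) x 20 (y) x 24 (z), gripped across the 20. A steel rod of 8 mm diameter runs on the axis to x = 160, then bends straight down as an 8 mm finger ending 34 below the axis; behind, a tail of the same rod ends at x = -114.
- hook_tip (a point): Lower end of the hook's finger: hook frame (160, 0, -34) mm.
- rest: Fixed hook rest: dark wooden base 230 x 70 x 12, two steel posts with V forks (open upward, across y, 48 wide over all, 90 degrees, tops 89 high, bar 6 mm) at x = +95 (for the rod) and x = -80 (for the tail). Origin on the counter, x points to where the hook end lies. Hook in place: axis 75 above the counter along the rest's x, handle between the forks.
- seat (a point): Where the hook's origin lies when in its rest: rest frame (0, 0, 75) mm; axes as the rest. The hook may lie some 25 mm forward or back of it.
- cups: Stack of clear cups, 77 diameter, 190 high, standing on the riser's top; origin centre of its underside. A bystander.
- sprayer: White spray bottle, 76 diameter, about 196 high, standing on the counter; origin centre of its underside. A bystander.
- jar: Amber glass jar with cork lid, 70 diameter, 100 high, on the counter; origin centre of its underside. A bystander.
Not all that is in view belongs to the job. What is shaped like the rest but blue is not meant.

How it is judged:
By the outcome, as a careful person would: the job done as asked, in the order asked, and still so for the second after the job is handed in, with the robot touching nothing.
It also fails if it takes over 72 s, if anything falls off the work surface, if the arm or the gripper's body presses on something with over 40 N, if the wrist force passes 120 N, or if a joint passes its speed limit or range.

ROBOT

A 6-joint arm with a two-finger parallel gripper is mounted at the origin on the work surface. World frame = base frame: x ahead of the robot, y to its left, z up, the work surface at z = 0. Lengths are in m, angles in rad, forces in N, time in s.
With the tool pointing down it reaches from about 0.275 to 1 m from the base axis. Payload 8.4 kg.
Tool frame: the origin (TCP) lies on the centre line of the jaws, within the pads' length; the fingertips stand 19 mm ahead of it and the grasp point (between the pads) is the TCP; z points along the fingers, y is the direction in which the jaws open and shut (so a half turn about z gives the same grasp; the last joint's range is limited). The gripper opens to 85 mm and grips with 20 to 120 N. Pads are 22 mm wide; open, the fingers measure 114 mm over their backs; the gripper's body (76 mm by 85 mm) begins 54 mm behind the grasp point. The pads swing forward as they close: fully open they stand 13 mm farther back than shut.
Start: joints at [1.178, 0.353, 1.633, -0, 1.155, -0.002], TCP at [0.238, 0.578, 0.25] pointing down, gripper open.
Joint ranges: [-2.63, 2.63], [-0.92, 2.1], [0.06, 2.66], [-1.3, 4.44], [0, 2.69], [-3.02, 3.02]. Speed limits (rad/s): [2.22, 2.22, 2.79, 3.14, 3.14, 3.14].

INTERFACE

Orientations are given as a unit quaternion [x, y, z, w].
In Python, from station import bot gives the robot as it stands. The module is installed in compiled form; this text tells all that it offers.
- The arm moves only by the tool step_arm, never from a script. Its argument "increments" is a list of rows, each an object of numbers: "fingers": the finger opening in mm, from 0 to 85.4; "dx", "dy", "dz": the shift along the tool's x, y, z in units of 30 mm (1.0 is 30 mm); "turn": the turn about the tool's z in units of 10 degrees (1.0 is 10 degrees). A call has 1 to 12 rows; each row is the pose to reach, as a shift and turn from the pose measured when the call began, along the tool's axes at that moment; what a row does not reach only later rows make up. A row lasts 1/8 s, in which the tool goes at most 62.5 mm and 10.7 degrees, less where a joint would pass 70% of its speed; a pose out of reach is approached as far as the arm can. A call with a gripper value outside its range is refused whole. The fingers move at their own pace and stop on an object; the grip force is fixed at half the most. Time passes only in rows, so rows that repeat a pose let the fingers close. It gives the time, the measured TCP pose, the force and the opening at its end, in the units of the state.
- bot.get_obs(): the state, without advancing time (a new reading comes with each control period).
- bot.grab_frame(name): name is "side" or "top"; returns (picture, depth): 400x640x3 uint8, blue, green, red; 400x640 float32, m along the optical axis (not along the pixel's ray), 0 where there is no reading.
- bot.camera_info(name): a dict with "mtx" (3x3 intrinsics, pixels), "rvec" (rotation vector, rad) and "tvec" (3), from world to camera coordinates, as OpenCV has them. Camera axes: x right, y down, z forward; pixel columns grow to the right and rows downward; lengths in m; the calibration is good to about 2 mm. A picture is of the moment at which its call begins. camera_info takes no time and is no camera call.
- bot.job_done(): hands the job in, once; it reports no verdict.
Trained networks look in the newest picture that a camera, given by its name, has taken for a name from the list of things; names that differ only in an ending like _2 or _b are one class to them, and where a whole thing is asked for, a point or a joint stands for the part that bears it (a point fixed in the world has none). Each returns a list of dicts, best first, with "confidence" (0 to 1); they miss things now and then, are a little off and sometimes report something else, mostly with a low value. They report only what shows in the picture. A call takes as long as a camera call. They do not tell look-alikes from the thing itself.
- bot.boxes_of(thing, camera): "extent" ([centre column, centre row, width, height] in pixels, round what is visible of it).
- bot.outline_of(thing, camera): "region" (400x640 bool, what is visible of it) and "extent" ([centre column, centre row, width, height] in pixels, round what is visible of it).
- bot.pinpoint(thing, camera): "centre" ([row, column] in pixels: a listed point, or the origin of a listed thing).
The state is a dict: "time": time; "q": joint angles; "qd": joint speeds; "effort": joint torques, N m; "tcp_pos": TCP position; "tool_rot": TCP orientation; "wrist_force": force on the tool from outside, world axes, zero at the start; "ft_torque": the same for the moment, N m; "finger_gap": opening from 0.0 (shut) to 1.0 (fully open).
Only numpy, scipy, OpenCV 4.12 (cv2) and the standard library are available. Lean on these libraries where they do the work, as an engineer would, in place of code of your own. Each camera call takes 0.05 s, during which the arm holds its last target.

## Working session

There is one attempt and no reset: what is moved stays moved. The work goes in short steps, Python scripts to look and compute and a tool call to move; the robot and the scene stay as the last step left them, time stands still between calls to the robot, and variables do not carry over. Pictures are saved under pics/ and viewed, and the job is handed in when it is done.

Besides the shell and the picture viewer there is one more tool, called after "Call:" as name(argument=value, ...), one argument or row to a line, values as JSON. step_arm: Moves the arm, as the interface text tells. Its arguments: {"type":"object","properties":{"increments":{"type":"array"}},"required":["increments"]}

```bash
mkdir -p pics; ls
cat > h.py <<'E'
import numpy as np, cv2
from station import bot
def cam(n):
    c=bot.camera_info(n); R,_=cv2.Rodrigues(np.array(c["rvec"],float)); return np.array(c["mtx"],float),R,np.array(c["tvec"],float).ravel()
def px2w(n,u,v,d):
    K,R,t=cam(n); p=np.array([(u-K[0,2])/K[0,0]*d,(v-K[1,2])/K[1,1]*d,d]); return R.T@(p-t)
def px2z(n,u,v,z):
    K,R,t=cam(n); r=R.T@np.array([(u-K[0,2])/K[0,0],(v-K[1,2])/K[1,1],1]); o=-R.T@t; return o+r*(z-o[2])/r[2]
def w2px(n,P):
    K,R,t=cam(n); p=K@(R@np.array(P,float)+t); return p[:2]/p[2]
def cloud(n,D):
    K,R,t=cam(n); v,u=np.mgrid[0:400,0:640]; p=np.stack([(u-K[0,2])/K[0,0]*D,(v-K[1,2])/K[1,1]*D,D],-1); return (p-t)@R
E
python3 - <<'E'
from h import *
for n in("side","top"):
    im,d=bot.grab_frame(n); cv2.imwrite(f"pics/{n}0.png",im); np.save(f"{n}0.npy",d)
    K,R,t=cam(n); print(n,-R.T@t,K[0,0])
    for th in("riser","hook","rest","hook_tip","seat","lip","cups","sprayer","jar"):
        print(th,[( [round(float(x)) for x in r["centre"]],round(r["confidence"],2)) for r in bot.pinpoint(th,n)])
print(bot.get_obs())
E
```

```text
pics
side [-0.18358808 -0.63130911  0.85779534] 391.14185520264573
riser [([179, 358], 0.6), ([181, 350], 0.47), ([147, 369], 0.42)]
hook [([274, 409], 0.86)]
rest [([237, 470], 0.86), ([361, 329], 0.8), ([294, 404], 0.75)]
hook_tip [([250, 435], 0.59)]
seat [([343, 331], 0.82), ([220, 477], 0.7), ([276, 404], 0.68)]
lip [([175, 341], 0.55)]
cups [([149, 366], 0.78)]
sprayer [([159, 273], 0.72)]
jar [([179, 240], 0.7)]
top [0.34907485 0.04902346 1.30091454] 365.9965982984472
riser [([170, 420], 0.74), ([134, 301], 0.64)]
hook [([209, 427], 0.53)]
rest [([127, 423], 0.9), ([215, 420], 0.76), ([300, 418], 0.76)]
hook_tip [([170, 419], 0.55), ([158, 304], 0.49)]
seat [([300, 427], 0.79), ([215, 428], 0.73), ([117, 429], 0.62), ([115, 302], 0.22)]
lip [([156, 304], 0.81)]
cups [([112, 300], 0.67)]
sprayer [([170, 211], 0.83)]
jar [([210, 213], 0.89)]
{'time': 1.0, 'q': array([ 1.17756368e+00,  3.53017915e-01,  1.63338965e+00, -6.49829805e-06,
        1.15522913e+00, -2.36939882e-03]), 'qd': array([-2.33227896e-04,  5.51796657e-05,  1.72708710e-03,  1.18360113e-03,
        7.82813800e-04,  1.57540738e-04]), 'effort': array([-1.43557227e-03, -6.05194759e+01, -3.42434978e+01, -5.60057481e-05,
        1.18292250e-03,  9.49361208e-06]), 'tcp_pos': array([0.23810009, 0.57786771, 0.25027421]), 'tool_rot': array([ 1.94188673e-01,  9.80964198e-01, -2.21731256e-05, -1.41228425e-06]), 'wrist_force': array([ 0.33372731,  0.0041258 , -0.59207637]), 'ft_torque': array([-0.04174872, -0.03202261, -0.03329029]), 'finger_gap': 1.0007022186982413}
```

View pics/side0.png

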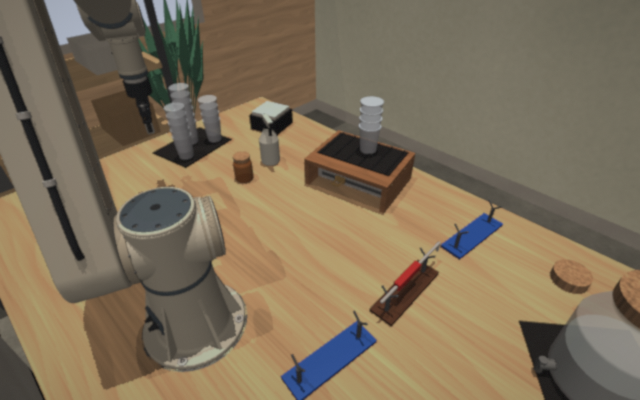

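View pics/top0.png

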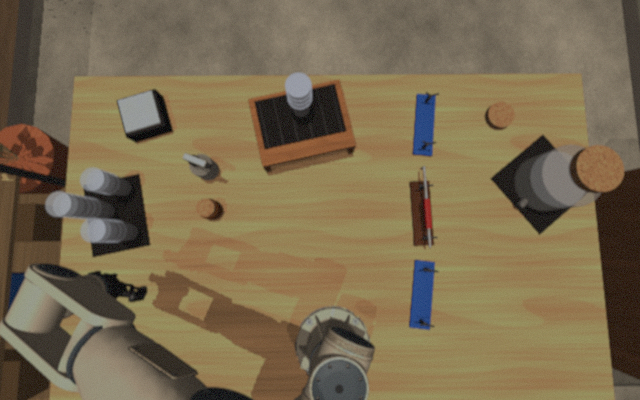

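The pictures show the red-handled hook on the dark wooden rest at side (409,274) and top (427,209), with empty blue look-alike rests at top (424,125) and (422,295). The riser is at top (301,124), with its front facing down the image. The candidates for the rest are the two blue ones and the brown one, and by description I choose the brown one. Next I check it in a close crop and measure.

Run:
```python
from h import *
a=cv2.imread("pics/side0.png")[225:330,350:480]; b=cv2.imread("pics/top0.png")[70:260,235:450]
cv2.imwrite("pics/c1.png",cv2.resize(a,None,fx=5,fy=5,interpolation=2)); cv2.imwrite("pics/c2.png",cv2.resize(b,None,fx=3,fy=3,interpolation=2))
im=cv2.imread("pics/top0.png").astype(int)
D=np.load("top0.npy"); P=cloud("top",D)
B,G,Rr=im[...,0],im[...,1],im[...,2]
v,u=np.mgrid[0:400,0:640]
# rest base: height 5..20mm
roi=(u>400)&(u<445)&(v>165)&(v<260)
z=P[...,2]
print("counter z",np.median(z[(u>330)&(u<400)&(v>200)&(v<300)]))
m=roi&(z>0.007)&(z<0.018)
r=cv2.minAreaRect(P[m][:,:2].astype(np.float32)); print("base",r,m.sum(),cv2.boxPoints(r))
m=roi&(z>0.06)&(z<0.1)
q=P[m]; print("hook pts",m.sum()); 
red=roi&(Rr>120)&(G<70)
q=P[red]; print("red",red.sum(),q.mean(0),q[:,2].min(),q[:,2].max(),cv2.minAreaRect(q[:,:2].astype(np.float32)))
roi=(u>240)&(u<360)&(v>70)&(v<180)
m=roi&(z>0.095)&(z<0.125)
r=cv2.minAreaRect(P[m][:,:2].astype(np.float32)); print("riser",r,m.sum(),cv2.boxPoints(r), np.median(z[m]))
```

```text
counter z -0.0004989436764545067
base ((0.45935460925102234, -0.31294289231300354), (0.3106983006000519, 0.11644566804170609), 0.13054543733596802) 891 [[ 0.3038732  -0.25507417]
 [ 0.3041385  -0.37151954]
 [ 0.614836   -0.3708116 ]
 [ 0.61457074 -0.25436625]]
hook pts 398
red 154 [ 0.43862416 -0.31996818  0.09400686] 0.08093150780981614 1.3009145424006474 ((0.37521693110466003, -0.1549251675605774), (0.09482674300670624, 0.4001521170139313), 20.63616371154785)
riser ((0.7471009492874146, 0.0982576459646225), (0.24190068244934082, 0.3203894793987274), 12.228595733642578) 6026 [[ 0.59496367  0.2291988 ]
 [ 0.6628262  -0.08392113]
 [ 0.8992382  -0.03268351]
 [ 0.8313757   0.28043643]] 0.1114319436030478
```

View pics/c1.png

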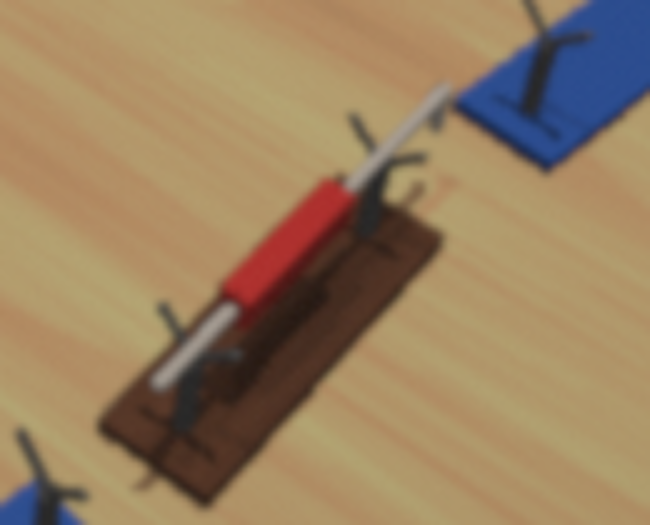

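View pics/c2.png

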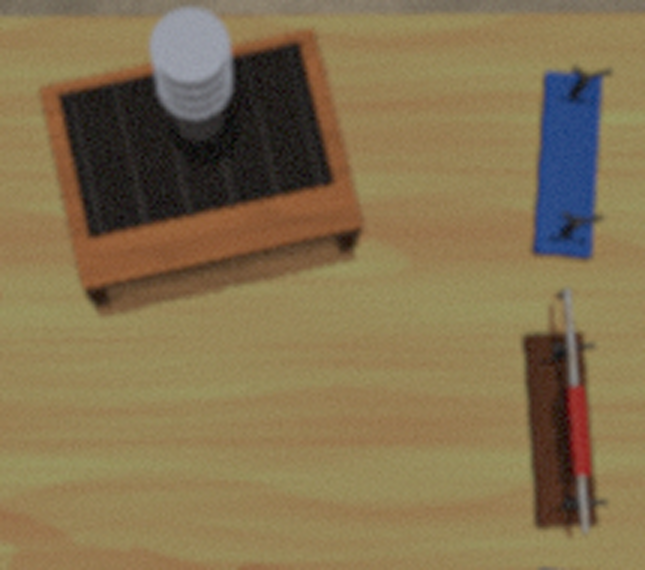

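Run:
```python
from h import *
im=cv2.imread("pics/top0.png").astype(int)
B,G,Rr=im[...,0],im[...,1],im[...,2]
v,u=np.mgrid[0:400,0:640]
roi=(u>400)&(u<445)&(v>165)&(v<260)
red=roi&(Rr>110)&(G<80)&(Rr-G>70)
pix=np.argwhere(red)[:,::-1]
W=np.array([px2z("top",a,b,0.087) for a,b in pix]); print("red",cv2.minAreaRect(W[:,:2].astype(np.float32)),W.mean(0))
D=np.load("top0.npy"); P=cloud("top",D); q=P[red&(P[...,2]<.15)]; print(np.median(q,0))
l=cv2.fitLine(W[:,:2].astype(np.float32),2,0,.01,.01).ravel(); print("red dir",np.degrees(np.arctan2(l[1],l[0])))
br=roi&(Rr<110)&(Rr-B>15)&(G<75)
br=cv2.morphologyEx(br.astype(np.uint8),cv2.MORPH_OPEN,np.ones((3,3)))>0
br|=red
pix=np.argwhere(br)[:,::-1]
W2=np.array([px2z("top",a,b,0.012) for a,b in pix]);print("base",cv2.minAreaRect(W2[:,:2].astype(np.float32)),br.sum())
for p in [(430.3,246.7),(423.3,167.7)]: print("axis end",px2z("top",*p,0.075))
for p in [(410,182.3),(428.3,182),(433.3,245),(414,245.7)]: print("base corner",px2z("top",*p,0.012))
# side
s=cv2.imread("pics/side0.png").astype(int); Ds=np.load("side0.npy"); Ps=cloud("side",Ds)
r2=(s[...,2]>110)&(s[...,2]-s[...,1]>80)&(u>370)&(u<450)&(v>230)&(v<320)
q=Ps[r2]; q=q[(q[:,2]>.05)&(q[:,2]<.1)]; print("side red",len(q),q.mean(0),q.min(0),q.max(0)); l=cv2.fitLine(q[:,:2].astype(np.float32),2,0,.01,.01).ravel();print(np.degrees(np.arctan2(l[1],l[0])))
for p in [(382,301.5),(439,243)]: print("side axis end",px2z("side",*p,0.075))
for p in [(370,310),(391.5,325.5),(438.5,272)]: print("side base corner",px2z("side",*p,0.012))
# riser side
m=(Ps[...,2]>.10)&(Ps[...,2]<.12)&(u>290)&(u<425)&(v>125)&(v<215)
print("riser side",cv2.minAreaRect(Ps[m][:,:2].astype(np.float32)))
```

```text
red ((0.438983291387558, -0.32173842191696167), (0.09387563169002533, 0.01740489900112152), 1.7903883457183838) [ 0.43796206 -0.32174704  0.087     ]
[ 0.43884801 -0.32211129  0.08595632]
red dir 2.1522777
base ((0.447369784116745, -0.32050538063049316), (0.22401846945285797, 0.06660722941160202), 1.7367771863937378) 962
axis end [ 0.32742984 -0.32811966  0.075     ]
axis end [ 0.59479085 -0.31681998  0.075     ]
base corner [ 0.5548023  -0.28564053  0.012     ]
base corner [ 0.55530147 -0.35118271  0.012     ]
base corner [ 0.33209957 -0.35829659  0.012     ]
base corner [ 0.33036012 -0.29055932  0.012     ]
side red 213 [ 0.43785015 -0.3230409   0.08724654] [ 0.39040097 -0.33228661  0.08232291] [ 0.48734213 -0.3132048   0.09121278]
1.3548975
side axis end [ 0.33180054 -0.32575196  0.075     ]
side axis end [ 0.60054073 -0.31838015  0.075     ]
side base corner [ 0.3310594  -0.29538056  0.012     ]
side base corner [ 0.33288407 -0.36144148  0.012     ]
side base corner [ 0.56296779 -0.35274988  0.012     ]
riser side ((0.7505141496658325, 0.1007394790649414), (0.2518024742603302, 0.3234182894229889), 12.115169525146484)
```

```bash
cat >> h.py <<'E'
def go(x,y,z,yaw=None):
    o=bot.get_obs(); p=o["tcp_pos"]; from scipy.spatial.transform import Rotation as Ro
    M=Ro.from_quat(o["tool_rot"]).as_matrix(); A=np.degrees(np.arctan2(M[1,0],M[0,0]))
    d=M.T@(np.array([x,y,z])-p)/0.03
    t=0 if yaw is None else ((A-yaw+180)%360-180)/10
    print("t",round(o["time"],2),"yaw",round(A,2),"tilt",M[:,2].round(4),"dx %.3f dy %.3f dz %.3f turn %.3f"%(*d,t))
E
python3 - <<'E'
from h import *
a=cv2.imread("pics/side0.png")[125:215,295:425]
a=cv2.convertScaleAbs(a,alpha=1.5); cv2.imwrite("pics/c3.png",cv2.resize(a,None,fx=6,fy=6,interpolation=2))
go(0.439,-0.322,0.20,1.9); print(bot.get_obs()["time"])
th=np.radians(12.2); c,s=np.cos(th),np.sin(th)
for nm,r in [("lipL",(-.12,.16,.092)),("lipR",(-.12,-.16,.092)),("trayL bot",(-.05,.138,.008)),("trayR bot",(-.05,-.138,.008)),("eye-80",(-.092,-.08,.03)),("eye80",(-.092,.08,.03)),("eye0",(-.092,0,.03))]:
    w=(.748+c*r[0]-s*r[1],.099+s*r[0]+c*r[1],r[2]); print(nm,w2px("side",w), (w2px("side",w)-[295,125])*6)
E
```

```text
t 1.0 yaw 157.61 tilt [-0. -0. -1.] dx -17.619 dy -25.182 dz 1.677 turn 15.571
1.0
lipL [303.02003958 162.93959474] [ 48.12023747 227.63756842]
lipR [385.73575477 192.22327646] [544.41452864 403.33965876]
trayL bot [319.06083125 174.59535228] [144.36498752 297.57211366]
trayR bot [386.13189294 198.85761985] [546.79135764 443.14571911]
eye-80 [366.05351557 194.73270393] [426.3210934 418.3962236]
eye80 [326.32126603 180.20828695] [187.92759618 331.24972172]
eye0 [345.69539409 187.29064242] [304.17236455 373.7438545 ]
```

View pics/c3.png

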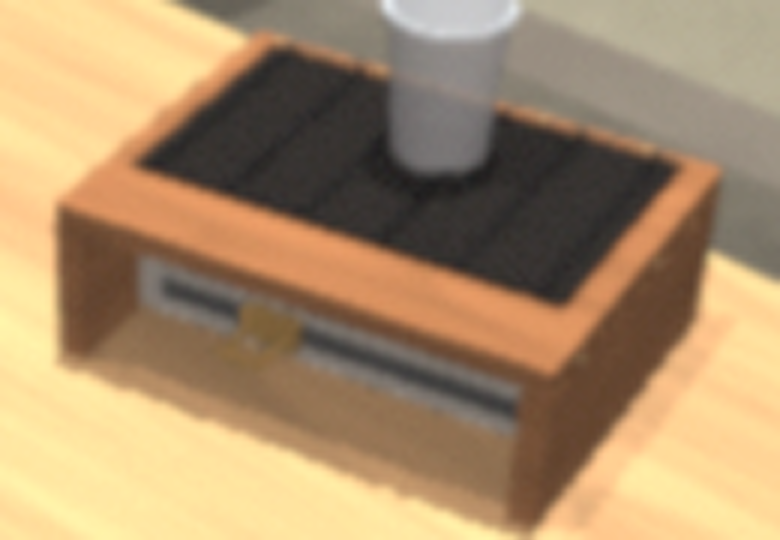

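The crop shows the brass eye under the ledge: its block is at about side px (340,179) and its crossbar at about (336,184). I'll use this as a starting estimate and confirm it by touch.

Run:
```python
from h import *
im=cv2.imread("pics/side0.png").astype(int); print(im[176:188,328:350,2]-im[176:188,328:350,0])
th=np.radians(12.2); R=np.array([[np.cos(th),np.sin(th)],[-np.sin(th),np.cos(th)]])
for nm,p,z in [("crossbar",(335.8,183.7),.03),("block low front",(339.5,181.8),.019),("tray lowL",(295+150/6,125+309/6),.008),("tray lowR",(295+515/6,125+432/6),.008),("block mid",(340,179),.03)]:
    w=px2z("side",*p,z); print(nm,w.round(4),(R@(w[:2]-[.748,.099])).round(4))
```

```text
[[ 6  5  2  2  1  2 13 32 40 40 39 34 28 24 22 23 24 27 31 34 36 38]
 [ 8  7  7  5  5  4 14 38 45 44 44 43 38 33 31 27 23 19 18 22 26 30]
 [13 12 10  9  8  8 16 37 45 45 45 45 43 41 42 38 31 20 13 12 15 16]
 [25 22 18 14 12 13 22 38 44 43 44 44 44 44 43 42 37 21  8  7  9 10]
 [35 35 30 24 20 22 32 39 38 40 42 43 44 42 44 42 35 17  6  4  4  5]
 [38 37 37 37 33 36 39 35 31 33 38 40 41 42 44 42 32 17  5  2  2  3]
 [38 38 39 41 41 44 42 38 35 34 31 34 40 43 43 40 30 16  7  2  2  2]
 [39 38 40 43 46 48 45 41 41 38 36 41 44 42 38 35 25 14  9  7  5  4]
 [40 39 38 41 45 46 47 46 45 44 46 48 46 42 37 34 25 17 12  9  9  8]
 [39 39 39 39 40 41 42 45 46 46 48 46 44 42 40 39 34 28 22 16 14 11]
 [41 40 39 39 39 39 40 41 41 44 44 43 43 42 42 41 41 38 34 31 26 21]
 [41 40 40 41 39 39 39 39 39 40 42 43 42 44 43 42 42 42 40 41 37 35]]
crossbar [0.6494 0.1189 0.03  ] [-0.0921  0.0403]
block low front [0.6783 0.1271 0.019 ] [-0.0621  0.0422]
tray lowL [0.6636 0.2121 0.008 ] [-0.0586  0.1284]
tray lowR [ 0.7238 -0.0269  0.008 ] [-0.0503 -0.1179]
block mid [0.681  0.1274 0.03  ] [-0.0595  0.042 ]
```

Call:
step_arm(
  increments=[
    {"fingers":85,"dx":-17.62,"dy":-25.18,"dz":1.0,"turn":15.57},
    {"fingers":85,"dx":-17.62,"dy":-25.18,"dz":1.0,"turn":15.57},
    {"fingers":85,"dx":-17.62,"dy":-25.18,"dz":1.0,"turn":15.57},
    {"fingers":85,"dx":-17.62,"dy":-25.18,"dz":1.0,"turn":15.57},
    {"fingers":85,"dx":-17.62,"dy":-25.18,"dz":1.0,"turn":15.57},
    {"fingers":85,"dx":-17.62,"dy":-25.18,"dz":1.0,"turn":15.57},
    {"fingers":85,"dx":-17.62,"dy":-25.18,"dz":1.0,"turn":15.57},
    {"fingers":85,"dx":-17.62,"dy":-25.18,"dz":1.0,"turn":15.57},
    {"fingers":85,"dx":-17.62,"dy":-25.18,"dz":1.0,"turn":15.57},
    {"fingers":85,"dx":-17.62,"dy":-25.18,"dz":1.0,"turn":15.57},
    {"fingers":85,"dx":-17.62,"dy":-25.18,"dz":1.0,"turn":15.57},
    {"fingers":85,"dx":-17.62,"dy":-25.18,"dz":1.0,"turn":15.57},
  ],
)

```text
time: 2.5
tcp_pos: [0.4017, -0.156, 0.2262]
tool_rot: [0.97, 0.244, 0.001, 0.0]
wrist_force: [1.0, 0.9, 0.4]
finger_gap: 0.991
```

```bash
python3 -c "
from h import *
go(0.439,-0.322,0.16,1.9)"
```

```text
t 2.5 yaw 28.3 tilt [ 1.3e-03 -2.0e-04 -1.0e+00] dx -1.531 dy 5.458 dz 2.211 turn 2.640
```

Call:
step_arm(
  increments=[
    {"fingers":85,"dx":-1.53,"dy":5.46,"dz":0.5,"turn":2.64},
    {"fingers":85,"dx":-1.53,"dy":5.46,"dz":1.0,"turn":2.64},
    {"fingers":85,"dx":-1.53,"dy":5.46,"dz":2.2,"turn":2.64},
    {"fingers":85,"dx":-1.53,"dy":5.46,"dz":2.2,"turn":2.64},
    {"fingers":85,"dx":-1.53,"dy":5.46,"dz":2.2,"turn":2.64},
    {"fingers":85,"dx":-1.53,"dy":5.46,"dz":2.2,"turn":2.64},
  ],
)

```text
time: 3.25
tcp_pos: [0.4394, -0.3212, 0.1616]
tool_rot: [1.0, 0.017, 0.001, 0.0]
wrist_force: [0.2, -0.2, -0.9]
finger_gap: 0.995
```

```bash
python3 -c "
from h import *
go(0.439,-0.322,0.075,1.9)
im,d=bot.grab_frame('side'); cv2.imwrite('pics/s1.png',cv2.resize(im[180:340,320:500],None,fx=4,fy=3.75,interpolation=2))"
```

```text
t 3.25 yaw 1.99 tilt [ 2.5e-03 -9.0e-04 -1.0e+00] dx -0.023 dy 0.022 dz 2.886 turn 0.009
```

View pics/s1.png

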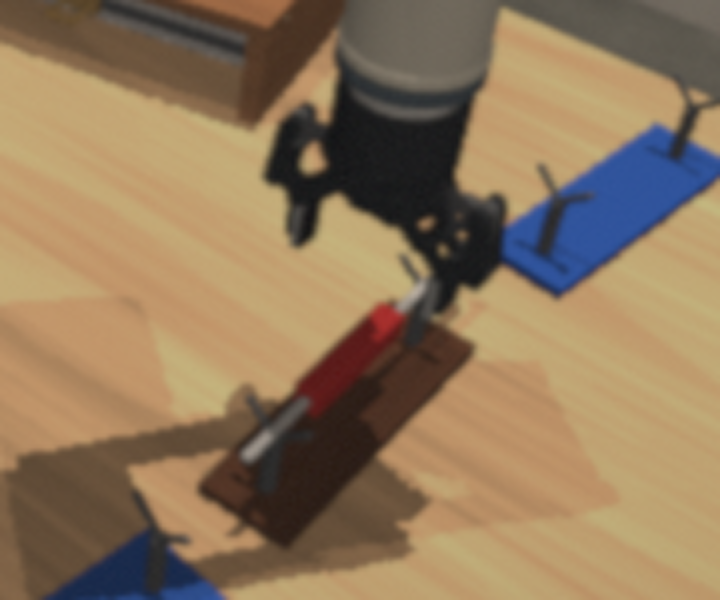

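The open gripper straddles the handle at about crop (350,360), with the jaws across the rod. I descend and close.

Call:
step_arm(
  increments=[
    {"fingers":85,"dx":-0.02,"dy":0.02,"dz":1.0,"turn":0},
    {"fingers":85,"dx":-0.02,"dy":0.02,"dz":2.0,"turn":0},
    {"fingers":85,"dx":-0.02,"dy":0.02,"dz":2.85,"turn":0},
    {"fingers":85,"dx":-0.02,"dy":0.02,"dz":2.85,"turn":0},
    {"fingers":50,"dx":-0.02,"dy":0.02,"dz":2.85,"turn":0},
    {"fingers":30,"dx":-0.02,"dy":0.02,"dz":2.85,"turn":0},
  ],
)

```text
time: 4.05
tcp_pos: [0.4401, -0.3224, 0.0777]
tool_rot: [1.0, 0.018, 0.002, 0.001]
wrist_force: [-0.1, 0.0, -0.6]
finger_gap: 0.596
```

Call:
step_arm(
  increments=[
    {"fingers":20,"dx":0,"dy":0,"dz":0,"turn":0},
    {"fingers":10,"dx":0,"dy":0,"dz":0,"turn":0},
    {"fingers":0,"dx":0,"dy":0,"dz":0,"turn":0},
    {"fingers":0,"dx":0,"dy":0,"dz":0,"turn":0},
  ],
)

```text
time: 4.55
tcp_pos: [0.4405, -0.3222, 0.0785]
tool_rot: [1.0, 0.017, 0.003, 0.001]
wrist_force: [0.7, 3.3, 6.3]
finger_gap: 0.222
```

Call:
step_arm(
  increments=[
    {"fingers":0,"dx":0,"dy":0,"dz":-0.5,"turn":0},
    {"fingers":0,"dx":0,"dy":0,"dz":-1.2,"turn":0},
    {"fingers":0,"dx":0,"dy":0,"dz":-2.2,"turn":0},
    {"fingers":0,"dx":0,"dy":0,"dz":-2.5,"turn":0},
    {"fingers":0,"dx":0,"dy":0,"dz":-2.5,"turn":0},
  ],
)

```text
time: 5.18
tcp_pos: [0.4402, -0.3222, 0.1541]
tool_rot: [1.0, 0.017, 0.003, 0.002]
wrist_force: [-0.4, -0.4, -1.7]
finger_gap: 0.224
```

```bash
python3 -c "
from h import *
print(bot.get_obs()['wrist_force'],bot.get_obs()['tcp_pos'])
im,d=bot.grab_frame('side'); np.save('side2.npy',d); cv2.imwrite('pics/side2f.png',im); cv2.imwrite('pics/s2.png',cv2.resize(im[180:340,320:500],None,fx=4,fy=3.75,interpolation=2))
im,d=bot.grab_frame('top'); np.save('top2.npy',d); cv2.imwrite('pics/top2f.png',im)
print(bot.pinpoint('hook_tip','side')[:2],bot.pinpoint('hook_tip','top')[:2])
cv2.imwrite('pics/t2.png',cv2.resize(im[130:270,360:480],None,fx=4,fy=4,interpolation=2))"
```

```text
[-0.38035457 -0.35431772 -1.68140399] [ 0.4402007  -0.32221826  0.15405632]
[{'centre': [232.4, 437.7], 'confidence': 0.91}] [{'centre': [163.4, 426.9], 'confidence': 0.48}]
```

View pics/s2.png

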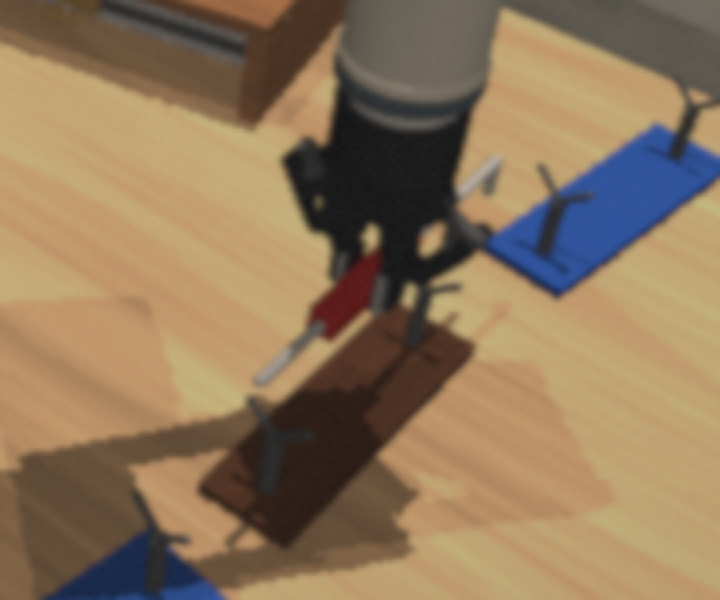

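View pics/t2.png

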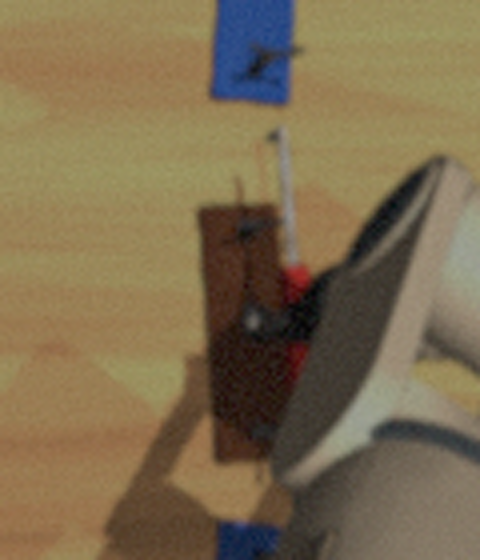

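Run:
```python
from h import *
import itertools
th=np.radians(2)
for dx in(-.002,):
  for az in (.147,.1505,.154):
    o=np.array([.4402+dx,-.3222,az]); e=np.array([np.cos(th),np.sin(th),0])
    bend=o+.164*e; tip=o+.16*e-[0,0,.034]; tail=o-.114*e
    print(az,"side bend",w2px("side",bend),"tip",w2px("side",tip),"tail",w2px("side",tail),"top bend",w2px("top",bend),"tip",w2px("top",tip))
print("obs side bend",(320+497/4,180+158/3.75),"tip",(320+490/4,180+194/3.75),"tail",(320+256/4,180+382/3.75),"top bend",(360+281/4,130+127/4),"tip",(360+273/4,130+136/4))
```

```text
0.147 side bend [443.60700106 223.31410108] tip [440.50663347 233.26368745] tail [383.05006438 284.08248702] top bend [429.54386565 161.01163541] tip [426.50558331 164.42889927]
0.1505 side bend [443.85626264 222.34587475] tip [440.74515546 232.33290397] tail [383.19548024 283.09039776] top bend [429.87688199 160.7744592 ] tip [426.82071063 164.20806482]
0.154 side bend [444.10656245 221.37361553] tip [440.98465334 231.39831229] tail [383.34161008 282.09343741] top bend [430.21187187 160.53587743] tip [427.13765395 163.98595776]
obs side bend (444.25, 222.13333333333333) tip (442.5, 231.73333333333335) tail (384.0, 281.8666666666667) top bend (430.25, 161.75) tip (428.25, 164.0)
```

```bash
cat >> h.py <<'E'
TH=np.radians(12.2); RC=np.array([.748,.099]); OFF=.158
def r2w(x,y): return RC+np.array([np.cos(TH)*x-np.sin(TH)*y,np.sin(TH)*x+np.cos(TH)*y])
def gt(xr,yr,ztip):  # tip target in riser frame
    w=r2w(xr-OFF,yr); go(*w,ztip+.037,12.2)
def st():
    o=bot.get_obs(); d=o["tcp_pos"][:2]-RC; c,s=np.cos(TH),np.sin(TH)
    f=o["wrist_force"]; print("t",round(o["time"],2),"tip r x %.1f y %.1f z %.1f mm"%((c*d[0]+s*d[1]+OFF)*1e3,(-s*d[0]+c*d[1])*1e3,(o["tcp_pos"][2]-.037)*1e3),"F riser",np.round([c*f[0]+s*f[1],-s*f[0]+c*f[1],f[2]],2),"M",o["ft_torque"].round(2),"gap",round(o["finger_gap"],3))
E
python3 -c "
from h import *
st();gt(-.142,0,.113)"
```

```text
t 5.38 tip r x -232.4 y -345.9 z 115.5 mm F riser [ 0.57  0.21 -2.45] M [-0.04  0.04 -0.02] gap 0.22
t 5.38 yaw 1.98 tilt [ 0.0042 -0.0014 -1.    ] dx 0.921 dy -11.883 dz 0.067 turn -1.022
```

Call:
step_arm(
  increments=[
    {"fingers":0,"dx":0.1,"dy":-1.0,"dz":0,"turn":-0.1},
    {"fingers":0,"dx":0.2,"dy":-2.5,"dz":0,"turn":-0.3},
    {"fingers":0,"dx":0.3,"dy":-4.0,"dz":0,"turn":-0.4},
    {"fingers":0,"dx":0.4,"dy":-5.5,"dz":0,"turn":-0.5},
    {"fingers":0,"dx":0.6,"dy":-7.0,"dz":0,"turn":-0.7},
    {"fingers":0,"dx":0.7,"dy":-8.5,"dz":0,"turn":-0.8},
    {"fingers":0,"dx":0.8,"dy":-10.0,"dz":0,"turn":-0.9},
    {"fingers":0,"dx":0.9,"dy":-11.2,"dz":0,"turn":-1.0},
    {"fingers":0,"dx":0.92,"dy":-11.88,"dz":0,"turn":-1.02},
    {"fingers":0,"dx":0.92,"dy":-11.88,"dz":0,"turn":-1.02},
    {"fingers":0,"dx":0.92,"dy":-11.88,"dz":0,"turn":-1.02},
  ],
)

```text
time: 6.75
tcp_pos: [0.4544, 0.0351, 0.1516]
tool_rot: [0.994, 0.106, 0.002, 0.001]
wrist_force: [-0.8, -0.6, -1.5]
finger_gap: 0.225
```

```bash
python3 -c "
from h import *
st();gt(-.142,0,.021);
im,d=bot.grab_frame('side'); np.save('side3.npy',d); cv2.imwrite('pics/s3.png',cv2.resize(im[125:275,290:450],None,fx=5,fy=4,interpolation=2))"
```

```text
t 6.75 tip r x -142.4 y -0.4 z 114.6 mm F riser [-0.96 -0.44 -1.47] M [-0.06  0.06 -0.05] gap 0.225
t 6.75 yaw 12.2 tilt [ 0.0032 -0.0017 -1.    ] dx 0.006 dy -0.021 dz 3.120 turn -0.000
```

View pics/s3.png

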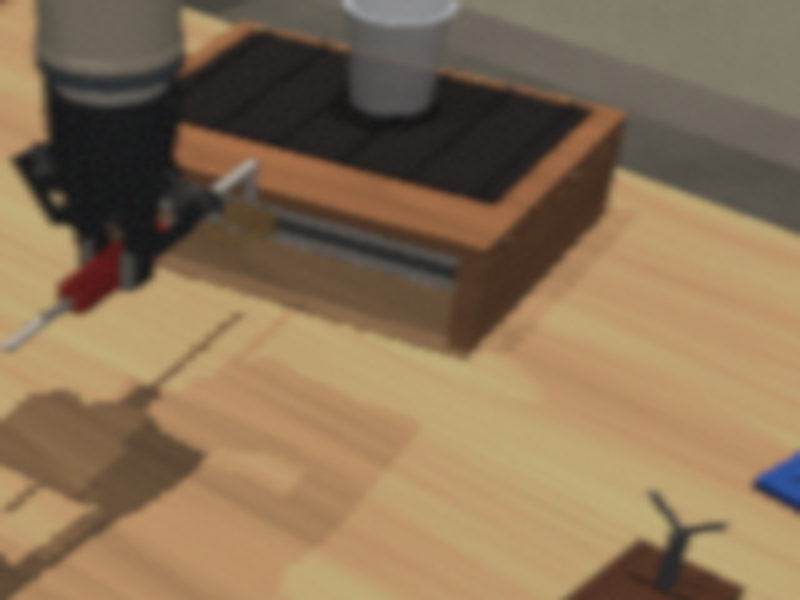

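The hook end hangs just in front of the lip, at about crop (255,165), with the eye block behind it at (250,220). I lower it, then go in well to the right of the eye.

Call:
step_arm(
  increments=[
    {"fingers":0,"dx":0,"dy":0,"dz":0.7,"turn":0},
    {"fingers":0,"dx":0,"dy":0,"dz":1.5,"turn":0},
    {"fingers":0,"dx":0,"dy":0,"dz":2.3,"turn":0},
    {"fingers":0,"dx":0,"dy":0,"dz":3.1,"turn":0},
    {"fingers":0,"dx":0,"dy":0,"dz":3.1,"turn":0},
    {"fingers":0,"dx":0,"dy":0,"dz":3.1,"turn":0},
  ],
)

```text
time: 7.55
tcp_pos: [0.4552, 0.0343, 0.0592]
tool_rot: [0.994, 0.106, 0.002, 0.001]
wrist_force: [-0.8, 0.7, -1.0]
finger_gap: 0.224
```

```bash
python3 -c "
from h import *
st();gt(-.080,0,.021)"
```

```text
t 7.55 tip r x -141.9 y -1.4 z 22.2 mm F riser [-0.62  0.89 -0.96] M [-0.05  0.03  0.01] gap 0.224
t 7.55 yaw 12.11 tilt [ 0.0038 -0.0016 -1.    ] dx 2.063 dy -0.050 dz 0.048 turn -0.009
```

Call:
step_arm(
  increments=[
    {"fingers":0,"dx":0.4,"dy":0,"dz":0,"turn":0},
    {"fingers":0,"dx":0.8,"dy":0,"dz":0,"turn":0},
    {"fingers":0,"dx":1.2,"dy":0,"dz":0,"turn":0},
    {"fingers":0,"dx":1.6,"dy":0,"dz":0,"turn":0},
    {"fingers":0,"dx":2.0,"dy":-0.05,"dz":0.05,"turn":0},
    {"fingers":0,"dx":2.05,"dy":-0.05,"dz":0.05,"turn":0},
    {"fingers":0,"dx":2.05,"dy":-0.05,"dz":0.05,"turn":0},
  ],
)

```text
time: 8.43
tcp_pos: [0.5146, 0.0487, 0.0577]
tool_rot: [0.994, 0.106, 0.001, 0.001]
wrist_force: [-0.4, 0.5, -1.7]
finger_gap: 0.22
```

```bash
python3 -c "
from h import *
st()"
```

```text
t 8.43 tip r x -80.7 y 0.1 z 20.7 mm F riser [-0.28  0.61 -1.74] M [0.   0.09 0.06] gap 0.22
```

Call:
step_arm(
  increments=[
    {"fingers":0,"dx":0,"dy":-0.13,"dz":0,"turn":0},
    {"fingers":0,"dx":0,"dy":-0.26,"dz":0,"turn":0},
    {"fingers":0,"dx":0,"dy":-0.4,"dz":0,"turn":0},
    {"fingers":0,"dx":0,"dy":-0.4,"dz":0,"turn":0},
  ],
)

```text
time: 8.93
tcp_pos: [0.512, 0.0608, 0.0577]
tool_rot: [0.994, 0.106, 0.001, 0.001]
wrist_force: [0.4, -0.3, -1.9]
finger_gap: 0.228
```

Call:
step_arm(
  increments=[
    {"fingers":0,"dx":0,"dy":-0.1,"dz":0,"turn":0},
    {"fingers":0,"dx":0,"dy":-0.1,"dz":0,"turn":0},
  ],
)

```text
time: 9.18
tcp_pos: [0.5113, 0.0638, 0.0577]
tool_rot: [0.994, 0.106, 0.001, 0.001]
wrist_force: [0.2, -0.2, -1.8]
finger_gap: 0.221
```

```bash
python3 -c "
from h import *
st()"
```

```text
t 9.18 tip r x -80.8 y 15.6 z 20.7 mm F riser [ 0.15 -0.28 -1.79] M [ 0.02  0.05 -0.01] gap 0.221
```

Call:
step_arm(
  increments=[
    {"fingers":0,"dx":0,"dy":-0.1,"dz":0,"turn":0},
    {"fingers":0,"dx":0,"dy":-0.1,"dz":0,"turn":0},
  ],
)

```text
time: 9.43
tcp_pos: [0.5106, 0.0669, 0.0577]
tool_rot: [0.994, 0.106, 0.001, 0.001]
wrist_force: [0.2, -0.7, -1.2]
finger_gap: 0.224
```

```bash
python3 -c "
from h import *
st()"
```

```text
t 9.43 tip r x -80.8 y 18.8 z 20.7 mm F riser [ 0.1  -0.71 -1.23] M [-0.02  0.07  0.03] gap 0.224
```

Call:
step_arm(
  increments=[
    {"fingers":0,"dx":0,"dy":-0.08,"dz":0,"turn":0},
    {"fingers":0,"dx":0,"dy":-0.08,"dz":0,"turn":0},
  ],
)

```text
time: 9.68
tcp_pos: [0.5101, 0.0693, 0.0577]
tool_rot: [0.994, 0.106, 0.001, 0.001]
wrist_force: [-0.1, -1.0, -0.8]
finger_gap: 0.221
```

```bash
python3 -c "
from h import *
st()"
```

```text
t 9.68 tip r x -80.8 y 21.2 z 20.7 mm F riser [-0.33 -0.96 -0.76] M [-0.19  0.   -0.21] gap 0.221
```

Call:
step_arm(
  increments=[
    {"fingers":0,"dx":0,"dy":-0.07,"dz":0,"turn":0},
    {"fingers":0,"dx":0,"dy":-0.07,"dz":0,"turn":0},
  ],
)

```text
time: 9.93
tcp_pos: [0.5097, 0.0711, 0.0577]
tool_rot: [0.994, 0.106, 0.001, 0.001]
wrist_force: [0.9, -4.3, -2.4]
finger_gap: 0.224
```

```bash
python3 -c "
from h import *
st()"
```

```text
t 9.93 tip r x -80.8 y 23.1 z 20.7 mm F riser [-0.03 -4.42 -2.42] M [-0.93 -0.11 -0.8 ] gap 0.224
```

Clear side contact: onset is at tip y ≈ 21 (Mz rises there), so the eye's middle is at about 41.5 mm. The picture gave 41. I back off, lift over the prong, shift across and lower.

Call:
step_arm(
  increments=[
    {"fingers":0,"dx":0,"dy":0.1,"dz":0,"turn":0},
    {"fingers":0,"dx":0,"dy":0.2,"dz":0,"turn":0},
    {"fingers":0,"dx":0,"dy":0.2,"dz":-0.35,"turn":0},
    {"fingers":0,"dx":0,"dy":0.2,"dz":-0.73,"turn":0},
    {"fingers":0,"dx":0,"dy":0.2,"dz":-0.73,"turn":0},
    {"fingers":0,"dx":0,"dy":0.2,"dz":-0.73,"turn":0},
  ],
)

```text
time: 10.68
tcp_pos: [0.511, 0.0654, 0.0799]
tool_rot: [0.994, 0.106, 0.002, 0.001]
wrist_force: [0.3, -0.7, -1.9]
finger_gap: 0.223
```

```bash
python3 -c "
from h import *
st();gt(-.080,.0415,.0427)"
```

```text
t 10.68 tip r x -80.8 y 17.2 z 42.9 mm F riser [ 0.12 -0.74 -1.95] M [-0.03  0.06  0.01] gap 0.223
t 10.68 yaw 12.13 tilt [ 0.0035 -0.0019 -1.    ] dx 0.024 dy -0.809 dz 0.003 turn -0.007
```

Call:
step_arm(
  increments=[
    {"fingers":0,"dx":0,"dy":-0.2,"dz":0,"turn":0},
    {"fingers":0,"dx":0,"dy":-0.4,"dz":0,"turn":0},
    {"fingers":0,"dx":0,"dy":-0.6,"dz":0,"turn":0},
    {"fingers":0,"dx":0.02,"dy":-0.81,"dz":0,"turn":0},
    {"fingers":0,"dx":0.02,"dy":-0.81,"dz":0,"turn":0},
    {"fingers":0,"dx":0.02,"dy":-0.81,"dz":0,"turn":0},
  ],
)

```text
time: 11.42
tcp_pos: [0.5065, 0.0893, 0.0798]
tool_rot: [0.994, 0.106, 0.002, 0.001]
wrist_force: [-0.8, 0.8, -1.4]
finger_gap: 0.218
```

```bash
python3 -c "
from h import *
st()
im,d=bot.grab_frame('side'); cv2.imwrite('pics/s4.png',cv2.resize(cv2.convertScaleAbs(im[150:230,290:390],alpha=1.4),None,fx=7,fy=7,interpolation=2))"
```

```text
t 11.43 tip r x -80.1 y 41.6 z 42.8 mm F riser [-0.58  0.97 -1.43] M [-0.03  0.08 -0.01] gap 0.218
```

View pics/s4.png

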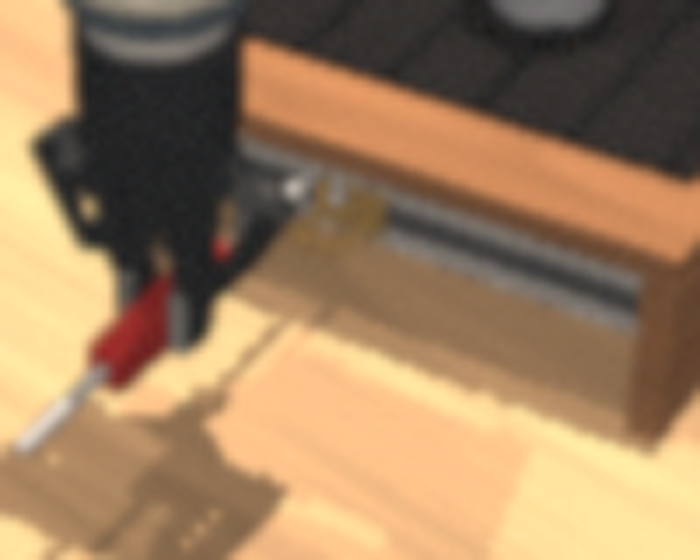

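The finger hangs over the brass U at about crop (338,195). I lower it in steps.

Call:
step_arm(
  increments=[
    {"fingers":0,"dx":0,"dy":0,"dz":0.12,"turn":0},
    {"fingers":0,"dx":0,"dy":0,"dz":0.25,"turn":0},
    {"fingers":0,"dx":0,"dy":0,"dz":0.35,"turn":0},
    {"fingers":0,"dx":0,"dy":0,"dz":0.4,"turn":0},
    {"fingers":0,"dx":0,"dy":0,"dz":0.4,"turn":0},
  ],
)

```text
time: 12.1
tcp_pos: [0.5064, 0.0891, 0.0676]
tool_rot: [0.994, 0.106, 0.001, 0.001]
wrist_force: [-0.7, 0.3, -2.1]
finger_gap: 0.227
```

```bash
python3 -c "
from h import *
st()"
```

```text
t 12.1 tip r x -80.2 y 41.4 z 30.6 mm F riser [-0.65  0.46 -2.14] M [-0.03  0.02  0.01] gap 0.227
```

Tip at z 30.6, already below the bar's top (33.5), with no contact. I continue down.

Call:
step_arm(
  increments=[
    {"fingers":0,"dx":0,"dy":0,"dz":0.1,"turn":0},
    {"fingers":0,"dx":0,"dy":0,"dz":0.2,"turn":0},
    {"fingers":0,"dx":0,"dy":0,"dz":0.35,"turn":0},
    {"fingers":0,"dx":0,"dy":0,"dz":0.4,"turn":0},
    {"fingers":0,"dx":0,"dy":0,"dz":0.4,"turn":0},
  ],
)

```text
time: 12.72
tcp_pos: [0.5064, 0.0891, 0.0554]
tool_rot: [0.994, 0.106, 0.001, 0.001]
wrist_force: [-0.2, 0.3, -1.7]
finger_gap: 0.221
```

```bash
python3 -c "
from h import *
st()"
```

```text
t 12.72 tip r x -80.3 y 41.4 z 18.4 mm F riser [-0.17  0.31 -1.71] M [-0.02  0.02  0.03] gap 0.221
```

The finger is inside the U and free. I draw gently.

Call:
step_arm(
  increments=[
    {"fingers":0,"dx":-0.07,"dy":0,"dz":0,"turn":0},
    {"fingers":0,"dx":-0.14,"dy":0,"dz":0,"turn":0},
    {"fingers":0,"dx":-0.2,"dy":0,"dz":0,"turn":0},
    {"fingers":0,"dx":-0.27,"dy":0,"dz":0,"turn":0},
    {"fingers":0,"dx":-0.33,"dy":0,"dz":0,"turn":0},
  ],
)

```text
time: 13.35
tcp_pos: [0.4965, 0.087, 0.0555]
tool_rot: [0.994, 0.106, 0.001, 0.001]
wrist_force: [-0.3, 0.4, -2.2]
finger_gap: 0.223
```

```bash
python3 -c "
from h import *
st()"
```

```text
t 13.35 tip r x -90.3 y 41.4 z 18.5 mm F riser [-0.24  0.49 -2.17] M [-0.03  0.03  0.01] gap 0.223
```

Call:
step_arm(
  increments=[
    {"fingers":0,"dx":-0.07,"dy":0,"dz":0,"turn":0},
    {"fingers":0,"dx":-0.13,"dy":0,"dz":0,"turn":0},
    {"fingers":0,"dx":-0.2,"dy":0,"dz":0,"turn":0},
  ],
)

```text
time: 13.72
tcp_pos: [0.4913, 0.0859, 0.0556]
tool_rot: [0.994, 0.106, 0.002, 0.001]
wrist_force: [3.4, 0.6, -2.8]
finger_gap: 0.227
```

```bash
python3 -c "
from h import *
st()"
```

```text
t 13.72 tip r x -95.7 y 41.4 z 18.6 mm F riser [ 3.46 -0.18 -2.75] M [ 0.12 -0.34  0.04] gap 0.227
```

Engaged: Fx is 3.5 N, which is the tray's friction. I draw on steadily.

Call:
step_arm(
  increments=[
    {"fingers":0,"dx":-0.1,"dy":0,"dz":0,"turn":0},
    {"fingers":0,"dx":-0.2,"dy":0,"dz":0,"turn":0},
    {"fingers":0,"dx":-0.3,"dy":0,"dz":0,"turn":0},
    {"fingers":0,"dx":-0.4,"dy":0,"dz":0,"turn":0},
    {"fingers":0,"dx":-0.5,"dy":0,"dz":0,"turn":0},
    {"fingers":0,"dx":-0.6,"dy":0,"dz":0,"turn":0},
    {"fingers":0,"dx":-0.7,"dy":0,"dz":0,"turn":0},
    {"fingers":0,"dx":-0.8,"dy":0,"dz":0,"turn":0},
  ],
)

```text
time: 14.72
tcp_pos: [0.4677, 0.0808, 0.0555]
tool_rot: [0.994, 0.106, 0.002, 0.001]
wrist_force: [3.4, 0.2, -3.2]
finger_gap: 0.225
```

```bash
python3 -c "
from h import *
st()"
```

```text
t 14.72 tip r x -119.9 y 41.4 z 18.5 mm F riser [ 3.38 -0.53 -3.17] M [ 0.01 -0.38 -0.  ] gap 0.225
```

Call:
step_arm(
  increments=[
    {"fingers":0,"dx":-0.1,"dy":0,"dz":0,"turn":0},
    {"fingers":0,"dx":-0.2,"dy":0,"dz":0,"turn":0},
    {"fingers":0,"dx":-0.3,"dy":0,"dz":0,"turn":0},
    {"fingers":0,"dx":-0.4,"dy":0,"dz":0,"turn":0},
    {"fingers":0,"dx":-0.5,"dy":0,"dz":0,"turn":0},
    {"fingers":0,"dx":-0.6,"dy":0,"dz":0,"turn":0},
    {"fingers":0,"dx":-0.7,"dy":0,"dz":0,"turn":0},
    {"fingers":0,"dx":-0.8,"dy":0,"dz":0,"turn":0},
    {"fingers":0,"dx":-0.9,"dy":0,"dz":0,"turn":0},
  ],
)

```text
time: 15.85
tcp_pos: [0.4411, 0.0751, 0.0554]
tool_rot: [0.994, 0.106, 0.002, 0.001]
wrist_force: [3.3, -0.5, -3.6]
finger_gap: 0.222
```

```bash
python3 -c "
from h import *
st()"
```

```text
t 15.85 tip r x -147.1 y 41.5 z 18.4 mm F riser [ 3.08 -1.2  -3.59] M [ 0.   -0.39 -0.11] gap 0.222
```

Call:
step_arm(
  increments=[
    {"fingers":0,"dx":-0.07,"dy":0,"dz":0,"turn":0},
    {"fingers":0,"dx":-0.14,"dy":0,"dz":0,"turn":0},
    {"fingers":0,"dx":-0.2,"dy":0,"dz":0,"turn":0},
    {"fingers":0,"dx":-0.25,"dy":0,"dz":0,"turn":0},
  ],
)

```text
time: 16.35
tcp_pos: [0.4337, 0.0735, 0.0554]
tool_rot: [0.994, 0.106, 0.002, 0.001]
wrist_force: [2.0, 0.1, -2.8]
finger_gap: 0.222
```

Call:
step_arm(
  increments=[
    {"fingers":0,"dx":-0.05,"dy":0,"dz":0,"turn":0},
    {"fingers":0,"dx":-0.08,"dy":0,"dz":0,"turn":0},
  ],
)

```text
time: 16.6
tcp_pos: [0.4312, 0.0729, 0.0554]
tool_rot: [0.994, 0.106, 0.002, 0.001]
wrist_force: [3.3, 0.1, -2.9]
finger_gap: 0.218
```

```bash
python3 -c "
from h import *
st()"
```

```text
t 16.6 tip r x -157.1 y 41.4 z 18.4 mm F riser [ 3.28 -0.59 -2.88] M [-0.05 -0.4  -0.2 ] gap 0.218
```

Call:
step_arm(
  increments=[
    {"fingers":0,"dx":-0.04,"dy":0,"dz":0,"turn":0},
    {"fingers":0,"dx":-0.06,"dy":0,"dz":0,"turn":0},
  ],
)

```text
time: 16.85
tcp_pos: [0.4294, 0.0725, 0.0554]
tool_rot: [0.994, 0.106, 0.002, 0.001]
wrist_force: [3.2, -0.3, -3.8]
finger_gap: 0.219
```

Call:
step_arm(
  increments=[
    {"fingers":0,"dx":-0.03,"dy":0,"dz":0,"turn":0},
    {"fingers":0,"dx":-0.05,"dy":0,"dz":0,"turn":0},
  ],
)

```text
time: 17.1
tcp_pos: [0.4287, 0.0724, 0.0555]
tool_rot: [0.994, 0.106, 0.003, 0.001]
wrist_force: [6.4, 1.5, -4.0]
finger_gap: 0.22
```

```bash
python3 -c "
from h import *
st()"
```

```text
t 17.1 tip r x -159.7 y 41.4 z 18.5 mm F riser [ 6.59  0.1  -4.04] M [ 0.06 -0.77 -0.15] gap 0.22
```

The force rises at tip x −159.7, where the stop is expected (−159.5). One more small step confirms it.

Call:
step_arm(
  increments=[
    {"fingers":0,"dx":-0.05,"dy":0,"dz":0,"turn":0},
    {"fingers":0,"dx":-0.05,"dy":0,"dz":0,"turn":0},
  ],
)

```text
time: 17.35
tcp_pos: [0.4286, 0.0723, 0.0558]
tool_rot: [0.994, 0.106, 0.004, 0.001]
wrist_force: [9.1, 0.9, -5.5]
finger_gap: 0.225
```

```bash
python3 -c "
from h import *
st()"
```

```text
t 17.35 tip r x -159.8 y 41.4 z 18.8 mm F riser [ 9.11 -1.   -5.49] M [ 0.07 -0.77 -0.09] gap 0.225
```

The tray is at its stop: 9 N with no further travel. I unload the hook forward inside the U and lift out.

Call:
step_arm(
  increments=[
    {"fingers":0,"dx":0.1,"dy":0,"dz":0,"turn":0},
    {"fingers":0,"dx":0.2,"dy":0,"dz":0,"turn":0},
    {"fingers":0,"dx":0.27,"dy":0,"dz":0,"turn":0},
    {"fingers":0,"dx":0.27,"dy":0,"dz":0,"turn":0},
  ],
)

```text
time: 17.85
tcp_pos: [0.4364, 0.074, 0.0558]
tool_rot: [0.994, 0.106, 0.004, 0.001]
wrist_force: [-0.4, -0.1, -1.9]
finger_gap: 0.224
```

```bash
python3 -c "
from h import *
st();go(.431,.073,.15,12.2)"
```

```text
t 17.85 tip r x -151.8 y 41.4 z 18.8 mm F riser [-0.44 -0.   -1.91] M [-0.01  0.11 -0.03] gap 0.224
t 17.85 yaw 12.13 tilt [ 0.0084 -0.0011 -1.    ] dx -0.159 dy 0.004 dz -3.142 turn -0.007
```

Call:
step_arm(
  increments=[
    {"fingers":0,"dx":0,"dy":0,"dz":-0.3,"turn":0},
    {"fingers":0,"dx":0,"dy":0,"dz":-0.8,"turn":0},
    {"fingers":0,"dx":0,"dy":0,"dz":-1.6,"turn":0},
    {"fingers":0,"dx":0,"dy":0,"dz":-2.4,"turn":0},
    {"fingers":0,"dx":0,"dy":0,"dz":-3.15,"turn":0},
    {"fingers":0,"dx":0,"dy":0,"dz":-3.15,"turn":0},
    {"fingers":0,"dx":0,"dy":0,"dz":-3.15,"turn":0},
  ],
)

```text
time: 18.73
tcp_pos: [0.4353, 0.0741, 0.1502]
tool_rot: [0.994, 0.106, 0.004, 0.001]
wrist_force: [-0.2, 0.1, -1.2]
finger_gap: 0.227
```

Run:
```python
from h import *
st(); go(.4402,-.3222,.152,2.0)
im,d=bot.grab_frame('side'); cv2.imwrite('pics/s5.png',cv2.resize(cv2.convertScaleAbs(im[125:285,280:450],alpha=1.2),None,fx=4.5,fy=3.7,interpolation=2))
im,d=bot.grab_frame('top'); cv2.imwrite('pics/t5.png',cv2.resize(im[70:260,235:450],None,fx=3,fy=3,interpolation=2))
```

```text
t 18.73 tip r x -152.9 y 41.7 z 113.2 mm F riser [-0.12  0.16 -1.17] M [-0.05  0.07 -0.01] gap 0.227
t 18.73 yaw 12.13 tilt [ 0.0085 -0.001  -1.    ] dx -2.616 dy 12.948 dz -0.045 turn 1.013
```

View pics/s5.png

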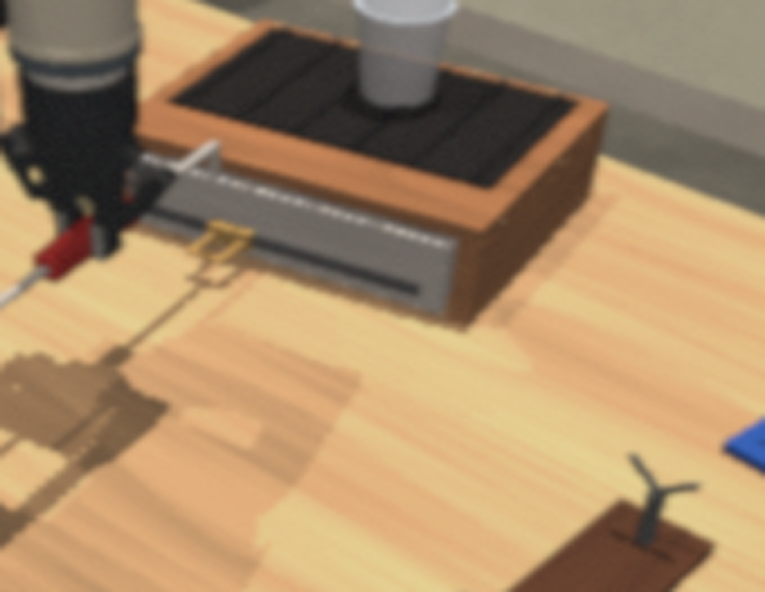

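View pics/t5.png

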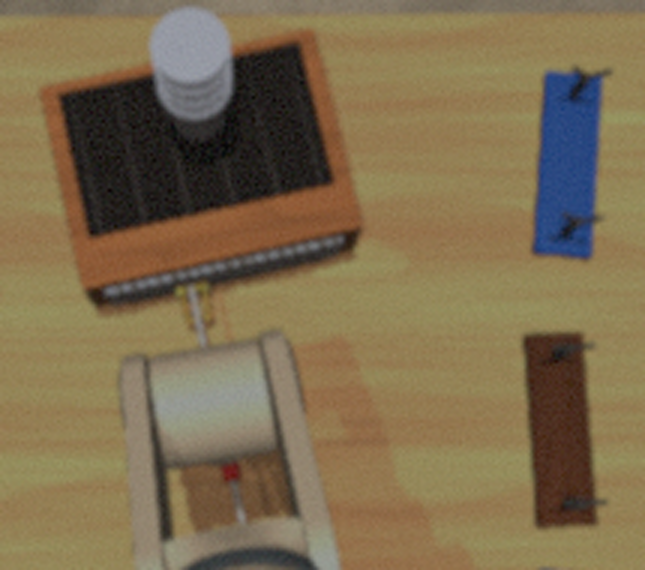

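The tray front now stands at the lip and the hook is clear of it. I carry the hook back over the brown rest.

Call:
step_arm(
  increments=[
    {"fingers":0,"dx":-0.3,"dy":0.8,"dz":0,"turn":0},
    {"fingers":0,"dx":-0.6,"dy":2.2,"dz":0,"turn":0.1},
    {"fingers":0,"dx":-0.9,"dy":3.7,"dz":0,"turn":0.3},
    {"fingers":0,"dx":-1.2,"dy":5.2,"dz":0,"turn":0.4},
    {"fingers":0,"dx":-1.5,"dy":6.7,"dz":0,"turn":0.5},
    {"fingers":0,"dx":-1.8,"dy":8.2,"dz":0,"turn":0.6},
    {"fingers":0,"dx":-2.0,"dy":9.7,"dz":0,"turn":0.75},
    {"fingers":0,"dx":-2.3,"dy":11.2,"dz":0,"turn":0.9},
    {"fingers":0,"dx":-2.5,"dy":12.4,"dz":0,"turn":1.0},
    {"fingers":0,"dx":-2.53,"dy":12.95,"dz":0,"turn":1.01},
    {"fingers":0,"dx":-2.53,"dy":12.95,"dz":0,"turn":1.01},
    {"fingers":0,"dx":-2.53,"dy":12.95,"dz":0,"turn":1.01},
  ],
)

```text
time: 20.32
tcp_pos: [0.442, -0.3204, 0.1496]
tool_rot: [1.0, 0.018, 0.003, 0.0]
wrist_force: [0.9, 0.3, -1.7]
finger_gap: 0.226
```

Run:
```python
from h import *
st(); go(.443,-.3221,.098,2.0)
im,d=bot.grab_frame('side'); cv2.imwrite('pics/s6.png',cv2.resize(im[180:340,320:500],None,fx=4,fy=3.75,interpolation=2))
```

```text
t 20.32 tip r x -229.7 y -345.3 z 112.6 mm F riser [ 0.96  0.11 -1.71] M [-0.03  0.07 -0.06] gap 0.226
t 20.32 yaw 2.07 tilt [ 5.8e-03 -1.0e-04 -1.0e+00] dx 0.021 dy 0.057 dz 1.721 turn 0.007
```

View pics/s6.png

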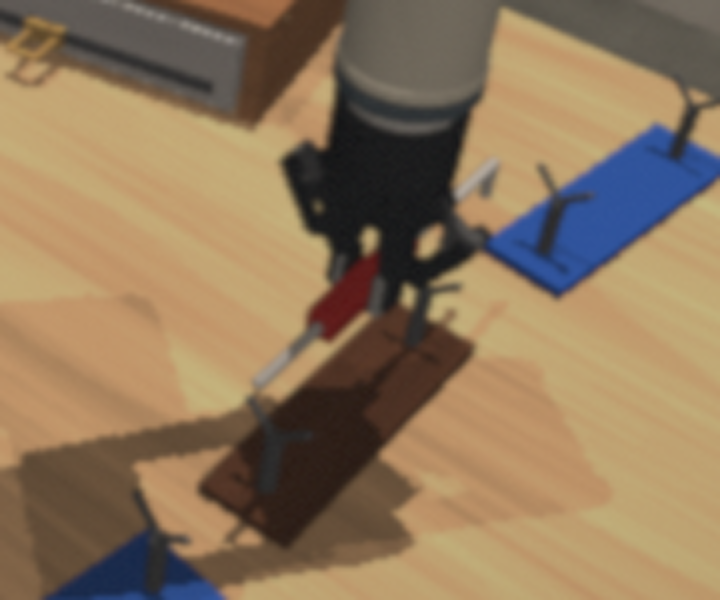

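The hook is in the same place above the rest as it was after the lift. I lower it.

Call:
step_arm(
  increments=[
    {"fingers":0,"dx":0.02,"dy":0.06,"dz":0.4,"turn":0},
    {"fingers":0,"dx":0.02,"dy":0.06,"dz":0.9,"turn":0},
    {"fingers":0,"dx":0.02,"dy":0.06,"dz":1.4,"turn":0},
    {"fingers":0,"dx":0.02,"dy":0.06,"dz":1.7,"turn":0},
    {"fingers":0,"dx":0.02,"dy":0.06,"dz":1.7,"turn":0},
    {"fingers":0,"dx":0.02,"dy":0.06,"dz":1.7,"turn":0},
  ],
)

```text
time: 21.12
tcp_pos: [0.4433, -0.3224, 0.099]
tool_rot: [1.0, 0.018, 0.003, 0.0]
wrist_force: [0.2, 0.2, -0.5]
finger_gap: 0.223
```

Run:
```python
from h import *
st(); go(.443,-.3221,.08,2.0)
```

```text
t 21.12 tip r x -228.8 y -347.5 z 62.0 mm F riser [ 0.28  0.17 -0.53] M [-0.    0.06  0.02] gap 0.223
t 21.12 yaw 2.09 tilt [ 6.4e-03 -6.0e-04 -1.0e+00] dx -0.015 dy -0.010 dz 0.634 turn 0.009
```

Call:
step_arm(
  increments=[
    {"fingers":0,"dx":-0.01,"dy":-0.01,"dz":0.2,"turn":0},
    {"fingers":0,"dx":-0.01,"dy":-0.01,"dz":0.4,"turn":0},
    {"fingers":0,"dx":-0.01,"dy":-0.01,"dz":0.6,"turn":0},
    {"fingers":0,"dx":-0.01,"dy":-0.01,"dz":0.63,"turn":0},
  ],
)

```text
time: 21.62
tcp_pos: [0.4429, -0.3219, 0.0796]
tool_rot: [1.0, 0.018, 0.003, 0.0]
wrist_force: [0.0, 0.5, -0.7]
finger_gap: 0.222
```

Run:
```python
from h import *
st()
```

```text
t 21.62 tip r x -229.2 y -347.0 z 42.6 mm F riser [ 0.1   0.46 -0.68] M [-0.06  0.02 -0.06] gap 0.222
```

Call:
step_arm(
  increments=[
    {"fingers":0,"dx":0,"dy":0,"dz":0.05,"turn":0},
    {"fingers":0,"dx":0,"dy":0,"dz":0.05,"turn":0},
  ],
)

```text
time: 21.88
tcp_pos: [0.4432, -0.3221, 0.0787]
tool_rot: [1.0, 0.018, 0.003, 0.0]
wrist_force: [-2.0, 1.0, 6.4]
finger_gap: 0.222
```

Run:
```python
from h import *
st()
```

```text
t 21.88 tip r x -228.9 y -347.2 z 41.7 mm F riser [-1.74  1.39  6.39] M [ 0.1   0.4  -0.23] gap 0.222
```

The hook is seated at the same TCP height as when it was picked up (0.0785). I release.

Call:
step_arm(
  increments=[
    {"fingers":24,"dx":0,"dy":0,"dz":0,"turn":0},
    {"fingers":30,"dx":0,"dy":0,"dz":0,"turn":0},
    {"fingers":45,"dx":0,"dy":0,"dz":0,"turn":0},
    {"fingers":70,"dx":0,"dy":0,"dz":0,"turn":0},
    {"fingers":70,"dx":0,"dy":0,"dz":0,"turn":0},
    {"fingers":70,"dx":0,"dy":0,"dz":0,"turn":0},
  ],
)

```text
time: 22.62
tcp_pos: [0.4432, -0.3222, 0.0787]
tool_rot: [1.0, 0.018, 0.003, 0.0]
wrist_force: [0.5, -0.0, 0.4]
finger_gap: 0.822
```

Call:
step_arm(
  increments=[
    {"fingers":70,"dx":0,"dy":0,"dz":-0.4,"turn":0},
    {"fingers":70,"dx":0,"dy":0,"dz":-1.0,"turn":0},
    {"fingers":70,"dx":0,"dy":0,"dz":-2.0,"turn":0},
    {"fingers":70,"dx":0,"dy":0,"dz":-3.5,"turn":0},
    {"fingers":70,"dx":0,"dy":0,"dz":-5.0,"turn":0},
    {"fingers":70,"dx":0,"dy":0,"dz":-5.0,"turn":0},
    {"fingers":70,"dx":0,"dy":0,"dz":-5.0,"turn":0},
  ],
)

```text
time: 23.5
tcp_pos: [0.442, -0.322, 0.2293]
tool_rot: [1.0, 0.018, 0.003, 0.001]
wrist_force: [-0.3, -0.5, -0.7]
finger_gap: 0.821
```

Call:
step_arm(
  increments=[
    {"fingers":70,"dx":-2.0,"dy":0,"dz":0,"turn":0},
    {"fingers":70,"dx":-3.0,"dy":-1.5,"dz":0,"turn":0},
    {"fingers":70,"dx":-3.0,"dy":-3,"dz":0,"turn":0},
    {"fingers":70,"dx":-3.0,"dy":-4,"dz":0,"turn":0},
    {"fingers":70,"dx":-3.0,"dy":-4,"dz":0,"turn":0},
  ],
)

```text
time: 24.12
tcp_pos: [0.3467, -0.2035, 0.2276]
tool_rot: [1.0, 0.019, 0.002, -0.0]
wrist_force: [0.1, -0.3, 0.9]
finger_gap: 0.825
```

Run:
```python
from h import *
st()
im,d=bot.grab_frame('side'); cv2.imwrite('pics/s7.png',im);cv2.imwrite('pics/s7c.png',cv2.resize(im[200:340,340:480],None,fx=4,fy=4,interpolation=2))
im,d=bot.grab_frame('top'); cv2.imwrite('pics/t7.png',im); cv2.imwrite('pics/t7c.png',cv2.resize(im[70:260,235:450],None,fx=3,fy=3,interpolation=2))
for c in('side','top'):
  for t in('cups','sprayer','jar','hook'): print(c,t,[(r['centre'],r['confidence']) for r in bot.pinpoint(t,c)[:1]])
P=cloud('side',cv2.imread and bot.grab_frame('side')[1]); s=cv2.imread('pics/s7.png').astype(int); v,u=np.mgrid[0:400,0:640]
r2=(s[...,2]>110)&(s[...,2]-s[...,1]>80)&(u>370)&(u<450)&(v>230)&(v<320); q=P[r2]; q=q[(q[:,2]>.05)&(q[:,2]<.12)]; print(q.mean(0),q.min(0),q.max(0))
```

```text
t 24.12 tip r x -298.2 y -210.8 z 190.6 mm F riser [ 0.08 -0.32  0.91] M [-0.    0.    0.01] gap 0.825
side cups [([146.7, 366.6], 0.59)]
side sprayer [([162.8, 272.1], 0.72)]
side jar [([177.1, 240.0], 0.97)]
side hook [([272.9, 410.4], 0.91)]
top cups [([110.0, 302.3], 0.83)]
top sprayer [([169.5, 210.2], 0.59)]
top jar [([208.7, 213.7], 0.77)]
top hook [([211.2, 427.0], 0.7)]
[ 0.44111051 -0.3230846   0.08720285] [ 0.39425564 -0.33188469  0.08041676] [ 0.49292613 -0.31268273  0.09124864]
```

View pics/s7c.png

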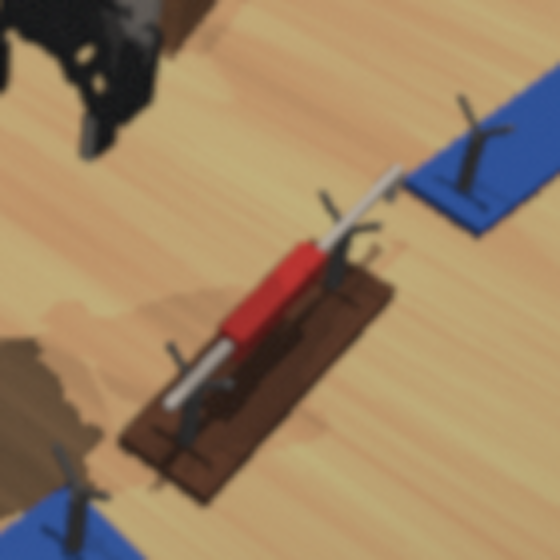

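View pics/t7.png

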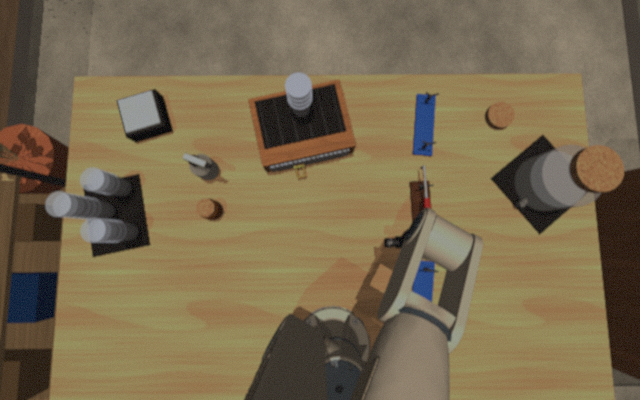

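View pics/t7c.png

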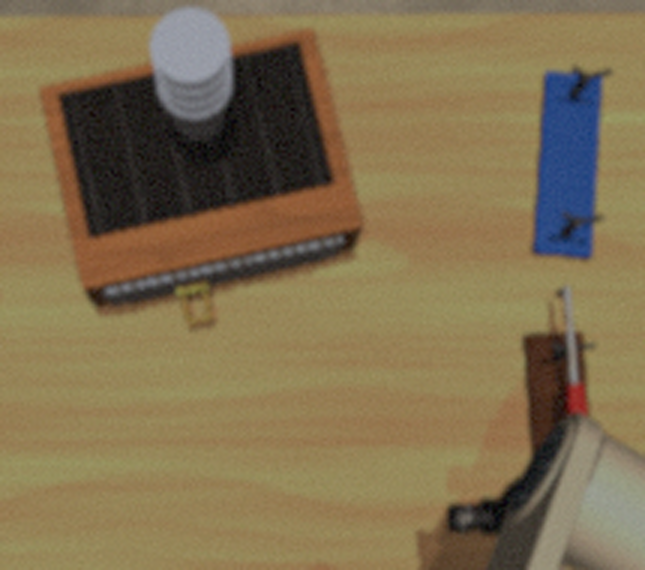

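The hook lies in both forks of the brown rest, the tray is out to its stop, and the bystanders are where they were. I hand in.

```bash
python3 -c "
from h import *
print(bot.job_done())"
```

```text
the job is handed in; nothing more can be done
None
```

The tray is drawn out to its stop, the hook is back in both forks of the brown rest, and the job was handed in at about 25 s on the robot's clock.

- **Finding the eye:** I swept the hook's finger sideways under the ledge and touched the prong with the finger at riser y ≈ 21 mm. That puts the eye's middle at about 41.5 mm. The eye was in fact partly visible in the side camera, which gave about 41 mm, so I used that to choose where to start feeling.
- **Drawing the tray:** It pulled at about 3.3 N. At tip x = −159.7 mm, where the stop was expected (−159.5 mm), the force rose to 9 N with no further travel. That was the highest force I read on the tray, riser or eye, from readings taken at the end of each move.
- **Last checks:** In the final pictures the tray front is at the lip, and the hook is seated at its original height, about 3 mm forward of where it first lay. The cups, sprayer and jar are within a few pixels of where they stood, and the gripper is clear.
- **What disagreed:** The picture put the tray 0 to 8 mm out at the start, while touch put it about 9 to 10 mm out. This did not affect the result.

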